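# Clamp a heatsink in the cam jig until the index plunger snaps home

## Task

Set the finned heatsink flat on the narrow bed of the open clamp jig, its fins running from jaw to jaw, and then turn the red cam knob clockwise until the jaw grips the heatsink, the sprung plunger has dropped fully into the cam's notch and you feel the cam come up firmly against it. Hold it against that stop for a moment without forcing it, then let go, and leave the other loose things on the bench where they are.

Things in the scene. Friction and masses are not known exactly. Their poses are not given: they have to be found in the camera images.
- heatsink: Silver finned heatsink, 30 x 36 x 22 mm, 35 g, loose. Origin at the centre of its underside, z up; the fins run along its x axis (30 mm long); its y axis crosses the fins (36 mm, outer faces are flat plates that can be gripped). The same when turned half a turn about z.
- fixture: Clamp jig, screwed down: plate 190 x 84 x 10 mm, origin under its centre, x from the knob end to the fixed blue jaw, z up. Bed: rail 24 mm wide (y), top at z = 18 mm. Fixed jaw: inner face at x = 80 mm. Jaws 30 mm wide, up to z = 39 mm, about 36 mm apart when open. Knob axis at x = -50, y = 0. Plunger housing beside it at y = 45 to 79 mm, 34 mm high; the plunger's black tail reaches y = 104 mm.
- nest (a point): Point on top of the bed where the centre of the heatsink's underside belongs once clamped: 15 mm from the fixed jaw's face. Axes as the jig's. With the clamp open the heatsink may lie up to 4 mm off towards the knob: the moving jaw pushes it against the fixed jaw.
- knob_grip (a point): Point on the knob's axis, 46 mm above the bench, to take the red grip bar by. The bar is 44 mm long along this frame's x axis, 12 mm thick along its y axis and 25 mm high, from 33 to 58 mm above the bench. Under it are a black collar of 38 mm diameter and the brass cam.
- knob (a joint): Turn in rad, clockwise seen from above; starts at 0 to 0.15, stays where left. The moving jaw advances 8 mm/rad, meets the heatsink by 0.9 rad, then presses by a 2 N/mm spring. The cam is set anew on the spindle each time: the plunger is home at an unknown turn, 1.05 to 1.55. Free turning takes 0.1 to 0.25 N m; behind the notch a tooth of the cam meets the roller: a hard stop.
- plunger (a joint): Radial travel of the sprung plunger (about 6 N) in m, growing towards the knob's axis. About 0 at the start; the cam lifts it to about -0.002; in the notch it drops to about +0.0045. The notch has a bevelled entry: from its first edge to the stop the knob turns 0.35 rad; the plunger is fully in over about the last 0.08 rad.
- roller: Steel roller, 8 mm diameter, upright, on the plunger's tip, running on the brass cam (28 to 30 mm radius). Origin at its centre, 18 mm above the bench. In the notch it hangs free until the cam's tooth meets it. Firm is 10 N or more on it for 0.1 s, above 25 N damages it; aim for about 15 N: some 0.4 N m more on the knob than turning it with the roller hanging free.
- jaw_pad: Blue sprung pad of the moving jaw, 8 x 30 x 16 mm, 21 to 37 mm above the bench. Its origin does not lie on the pad: with the clamp open (knob 0) it coincides with the jig's origin, and it moves along the jig's x axis.
- transformer: Bystander: small transformer with a yellow coil, 28 x 36 x 32 mm, loose; origin at the centre of its underside.
- capacitor: Bystander: dark blue upright capacitor, 16 mm diameter, 26 mm high, loose; origin at the centre of its underside.
- flux_vial: Bystander: small upright vial with a pale cap, 27 mm diameter, 68 mm high, loose; origin at the centre of its underside.
There are look-alikes about, which are no part of the job. What is shaped like the heatsink but pink or turquoise is not meant.

How it is judged:
On the way, in this order (a step that is already met when the one before it is completed fails the run):
1. the heatsink lies flat on the bed between the jaws, fins from jaw to jaw, while the clamp is still open (horizontal distance between heatsink and nest below 0.01 m and z of heatsink in the frame of nest between -0.003 and 0.003 m and angle between the x axis of heatsink and the x axis of fixture, either way round below 0.25 rad and value of joint knob below 0.6 rad), for 0.2 s.
2. the plunger is down in the notch and the cam is held firmly against it (more than 10 N on the roller) (value of joint plunger above 0.0035 m and contact force between roller and anything else above 10 N), for 0.1 s.
At the end, for the whole second after the job is handed in: The plunger stands in the notch (travel above 3.5 mm), the jaw pad presses the heatsink with more than 2 N against the fixed jaw, and the heatsink lies at rest flat on the bed (3 mm), upright, its fins along the clamping direction within 0.08 rad, within 3 mm of the nest point along and 7 mm across (value of joint plunger above 0.0035 m and contact force between jaw_pad and heatsink above 2 N and x of heatsink in the frame of nest between -0.003 and 0.003 m and y of heatsink in the frame of nest between -0.007 and 0.007 m and z of heatsink in the frame of nest between -0.003 and 0.003 m and angle between the x axis of heatsink and the x axis of fixture, either way round below 0.08 rad and angle between heatsink's own z axis and vertical below 0.1 rad and linear speed of heatsink below 0.02 m/s); the robot touches nothing.
It fails at once if the cam is forced against the plunger: more than 25 N on its roller (contact force between roller and anything else above 25 N).
It fails at once if a loose bystander is moved more than 20 mm (distance of any of transformer, capacitor, flux_vial from where it was at the start of the episode above 0.02 m).
It also fails if it takes over 72 s, if anything falls off the work surface, if the arm or the gripper's body presses on something with over 40 N, if the wrist force passes 120 N, or if a joint passes its speed limit or range.

## Robot

A 7-joint arm with a two-finger parallel gripper is mounted at the origin on a cart in front of the work surface, level with it; the furniture and walls round the work are solid. World frame = base frame: x ahead of the robot, y to its left, z up, the work surface at z = 0. Lengths are in m, angles in rad, forces in N, time in s.
With the tool pointing down it reaches from about 0.425 to 1.025 m from the base axis. Payload 9.4 kg.
Tool frame: the origin (TCP) lies on the centre line of the jaws, within the pads' length; the fingertips stand bot.nose_length ahead of it and the grasp point (between the pads) lies 5 mm behind it (bot.nose_length is the distance from the TCP to the fingertips, in m); z points along the fingers, y is the line along which they close (so a half turn about z gives the same grasp; the last joint's range is limited). The gripper opens to 93 mm and grips with 3 to 60 N. Pads are 15 mm wide; open, the fingers measure 128 mm over their backs; the gripper's body (75 mm by 188 mm) begins 65 mm behind the grasp point.
Start: joints at [-1.261, 0.599, -0.003, 1.599, 0.002, 0.943, -0.08], TCP at [0.273, 0.671, 0.233] pointing down, gripper open.
Joint ranges: [-2.57, 2.57], [-0.35, 1.97], [-1.29, 1.29], [0.11, 2.56], [-1.05, 4.19], [0.11, 1.86], [-2.63, 2.63]. Speed limits (rad/s): [2.22, 2.22, 3.01, 3.01, 3.14, 3.14, 3.14].

## Interface

Orientations are given as [roll, pitch, yaw] about the fixed x, y, z axes, in that order (R = Rz(yaw) Ry(pitch) Rx(roll)).
In Python, from plant import bot gives the robot as it stands.
- The arm moves only by the tool carry_out, never from a script. Its argument "plan" is one flat list of numbers, 4 for each row, row after row: the shift along the tool's x, y, z scaled (see below), then the turn about the tool's z scaled (see below). In form: [dx, dy, dz, turn, dx, dy, dz, turn, ...]. A call has exactly 5 rows; each row shifts and turns the commanded pose from where the row before left it, along the tool's axes as they then stand; what a row does not reach is not made up. The controller multiplies each number of a shift by 0.25 m and each number of a turn by 90 degrees. A row lasts 1/8 s, in which the tool goes at most 62.5 mm and 10.7 degrees, less where a joint would pass 70% of its speed; a pose out of reach is approached as far as the arm can. A call with a number of a shift or a turn outside -1 to 1 is refused whole. A call with a gripper value outside its range is refused whole. "fingers" is the gripper's target within -1 to 1 (fully open at 1, half-way at 0, shut at -1), set as the call begins (left out, the last holds). The fingers move at their own pace and stop on an object; "grip_force" is the grip in N (left out, the last holds). Time passes only in rows, so rows that do not move let the fingers close, or fill a call up. It gives the time, the measured TCP pose, the force, the opening and the grip force at its end, in the units of the state.
- bot.get_obs(): the state, without advancing time (a new reading comes with each control period).
- bot.grab_frame(name): name is "side" or "top"; returns (picture, depth): 400x640x3 uint8, blue, green, red; 400x640 float32, m along the optical axis (not along the pixel's ray), 0 where there is no reading.
- bot.get_calibration(name): a dict with "vertical_fov" (degrees; the focal length in pixels is half the picture's height over the tangent of half this angle, whatever the lens; pixels are square), "cx", "cy" (the principal point, pixels), "distortion" ([k1, k2, p1, p2, k3] as OpenCV has them; the pictures are not rectified), "rvec" (rotation vector, rad) and "tvec" (3), from world to camera coordinates, as OpenCV has them. Camera axes: x right, y down, z forward; pixel columns grow to the right and rows downward; lengths in m; the calibration is good to about 2 mm. A picture is of the moment at which its call begins. get_calibration takes no time and is no camera call.
- bot.job_done(): hands the job in; it is judged then, once.
Trained networks look in the newest picture that a camera, given by its name, has taken for a name from the list of things; names that differ only in an ending like _2 or _b are one class to them, and where a whole thing is asked for, a point or a joint stands for the part that bears it (a point fixed in the world has none). Each returns a list of dicts, best first, with "p" (0 to 1); they miss things now and then, are a little off and sometimes report something else, mostly with a low value. They report only what shows in the picture. A call takes as long as a camera call. They do not tell look-alikes from the thing itself.
- bot.search_frame(camera, name): "at" ([row, column] in pixels, amid what is visible of it).
- bot.regions_of(camera, name): "pixels" (400x640 bool, what is visible of it) and "at" ([row, column] in pixels, amid what is visible of it).
- bot.tip_of(camera, name): "at" ([row, column] in pixels: a listed point, or the origin of a listed thing).
The state is a dict: "clock": time; "joint_positions": joint angles; "dq": joint speeds; "effort": joint torques, N m; "eef_pos": TCP position; "orientation": TCP orientation; "ft_force": force on the tool from outside, world axes, zero at the start; "torque": the same for the moment, N m; "finger_gap": opening from 0.0 (shut) to 1.0 (fully open); "finger_force": force on a finger pad.
Only numpy, scipy, OpenCV 4.12 (cv2) and the standard library are available. Lean on these libraries where they do the work, as an engineer would, in place of code of your own. Each camera call takes 0.05 s, during which the arm holds its last target. There are 200 camera calls.

## Working session

There is one attempt and no reset: what is moved stays moved. The work goes in short steps, Python scripts to look and compute and a tool call to move; the robot and the scene stay as the last step left them, time stands still between calls to the robot, and variables do not carry over. Pictures are saved under pics/ and viewed, at most 10 in all, crops included, and the job is handed in when it is done.

Besides the shell and the picture viewer there is one more tool, called as a command line: name --argument value ..., lists and objects as JSON in quotes. carry_out: Moves the arm, as the interface text tells. Shifts and turns lie within -1 to 1; 1 stands for 0.25 m of shift or 90 degrees of turn. Its arguments: {"type":"object","properties":{"plan":{"type":"array","items":{"type":"number","minimum":-1,"maximum":1}},"fingers":{"type":"number"},"grip_force":{"type":"number"}},"required":["plan"]}

```bash
ls; mkdir -p pics
cat > h.py <<'E'
from plant import bot
import numpy as np, cv2
def cal(n):
    c=bot.get_calibration(n); f=200/np.tan(np.radians(c["vertical_fov"])/2)
    K=np.array([[f,0,c["cx"]],[0,f,c["cy"]],[0,0,1]]); R=cv2.Rodrigues(np.array(c["rvec"],float))[0]
    return K,np.array(c["distortion"],float),R,np.array(c["tvec"],float).ravel()
def ray(n,at):
    K,d,R,t=cal(n); u=cv2.undistortPoints(np.array([[[at[1],at[0]]]],float),K,d)[0,0]
    return -R.T@t, R.T@np.array([u[0],u[1],1])
def onz(n,at,z):
    o,v=ray(n,at); return o+v*(z-o[2])/v[2]
def ondepth(n,at,D):
    o,v=ray(n,at); return o+v*D[int(round(at[0])),int(round(at[1]))]
def tri(a,b):
    A=[];B=[]
    for n,at in(a,b):
        o,v=ray(*(n,at)); v=v/np.linalg.norm(v); P=np.eye(3)-np.outer(v,v); A.append(P);B.append(P@o)
    return np.linalg.lstsq(np.vstack(A),np.hstack(B),rcond=None)[0]
def cloud(n,D,mask):
    K,d,R,t=cal(n); r,c=np.nonzero(mask&(D>0))
    u=cv2.undistortPoints(np.stack([c,r],1).astype(float)[:,None],K,d)[:,0]
    P=np.c_[u,np.ones(len(u))]*D[r,c][:,None]; return (P-t)@R
E
python3 - <<'E'
from h import *
np.set_printoptions(precision=4,suppress=True)
o=bot.get_obs(); print(o,bot.nose_length)
for n in("side","top"):
    I,D=bot.grab_frame(n); cv2.imwrite(f"pics/{n}0.png",I); np.save(f"{n}0.npy",D)
    print(n,"cam at",ray(n,(200,320)))
    for k in("heatsink","transformer","capacitor","flux_vial","fixture","knob","plunger"):
        for m in bot.regions_of(n,k)[:3]:
            P=cloud(n,D,m["pixels"]); print(k,round(m["p"],2),np.round(m["at"]),m["pixels"].sum(),np.median(P,0) if len(P) else "", np.percentile(P[:,2],97) if len(P) else "", I[m["pixels"]].mean(0).round())
    for k in("heatsink","nest","knob_grip","fixture","roller","jaw_pad"):
        for m in bot.tip_of(n,k)[:3]: print(" tip",k,round(m["p"],2),m["at"],ondepth(n,m["at"],D))
E
```

```text
pics
{'clock': 0.0, 'joint_positions': array([-1.2607,  0.6001, -0.0025,  1.6001,  0.0018,  0.9429, -0.0798]), 'dq': array([ 0.0001, -0.0004, -0.0012,  0.0008,  0.0012,  0.0002,  0.001 ]), 'effort': array([  0.0001, -76.5064,   1.497 , -25.2352,  -0.0525,   0.0166,
         0.0001]), 'eef_pos': array([0.2733, 0.671 , 0.2318]), 'orientation': array([-3.14  ,  0.0001,  2.7548]), 'ft_force': array([ 0.2277, -0.3306, -0.2185]), 'torque': array([ 0.0042,  0.0193, -0.0513]), 'finger_force': 0.0, 'finger_gap': 0.9975066502621367} 0.014
side cam at (array([0.1473, 0.3177, 0.7144]), array([ 0.4367, -0.4933, -0.7524]))
heatsink 0.63 [183. 364.] 271 [ 0.5096 -0.2411  0.0161] 0.022289417188500436 [58. 64. 33.]
heatsink 0.61 [239. 380.] 273 [ 0.3881 -0.1437  0.0182] 0.023222704760361708 [57. 50. 96.]
heatsink 0.56 [212. 359.] 296 [ 0.4616 -0.1732  0.0161] 0.022113038530999097 [84. 90. 93.]
transformer 0.57 [241. 337.] 310 [ 0.445  -0.0761  0.0228] 0.0324221706981516 [63. 82. 90.]
flux_vial 0.72 [151. 363.] 244 [ 0.5713 -0.3131  0.0388] 0.06801322230310707 [76. 89. 97.]
fixture 0.56 [284. 252.] 47
[... 1325 characters left out ...]
9046183025065 [116. 153. 170.]
fixture 0.72 [206. 252.] 3112 [0.4988 0.0825 0.0132] 0.05169545472304848 [178. 183. 186.]
knob 0.86 [221. 249.] 395 [0.4649 0.081  0.0307] 0.06112896510866387 [ 87. 141. 171.]
plunger 0.6 [227. 397.] 40 [ 0.4435 -0.2696  0.0249] 0.030912812083304736 [169. 171. 168.]
 tip heatsink 0.74 [217.4, 354.0] [ 0.4686 -0.1666  0.0264]
 tip heatsink 0.48 [249.8, 343.1] [ 0.3895 -0.1398  0.0039]
 tip heatsink 0.48 [203.8, 384.1] [ 0.502  -0.2441  0.0059]
 tip nest 0.81 [173.5, 258.5] [0.5807 0.0667 0.0208]
 tip knob_grip 0.88 [222.2, 251.4] [0.4596 0.0798 0.0605]
 tip fixture 0.96 [200.3, 253.1] [0.5144 0.0802 0.0217]
 tip fixture 0.46 [222.2, 251.4] [0.4596 0.0798 0.0605]
```

Run:
```python
from h import *
a=cv2.imread("pics/side0.png")[130:330,190:430]; b=cv2.imread("pics/top0.png")[140:290,200:430]
cv2.imwrite("pics/sc.png",cv2.resize(a,None,fx=3.2,fy=3,interpolation=cv2.INTER_CUBIC) if 0 else cv2.resize(a,None,fx=3,fy=3)[:600])
cv2.imwrite("pics/tc.png",cv2.resize(b,None,fx=3.4,fy=3.4))
```

```text
(no output)
```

View pics/sc.png

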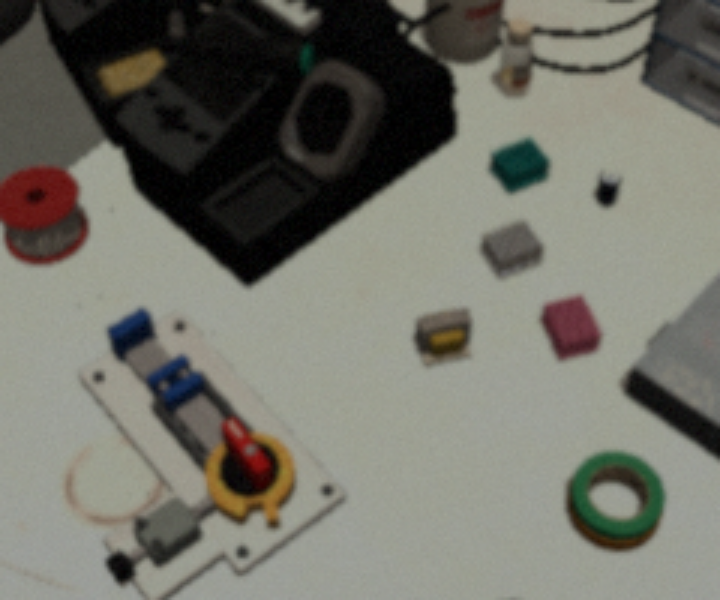

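View pics/tc.png

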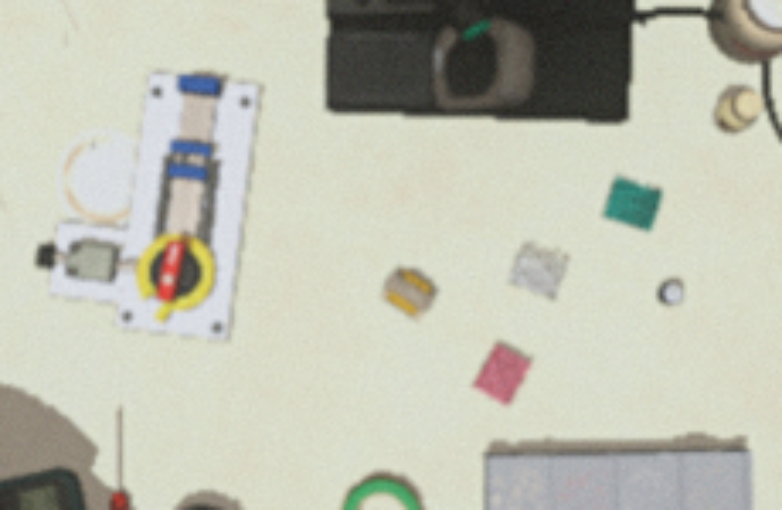

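```bash
cat > fit.py <<'E'
from h import *
def hull(n,pts,S=4):
    K,d,R,t=cal(n); p=cv2.projectPoints(np.asarray(pts,float),cv2.Rodrigues(R)[0],t,K,d)[0][:,0]
    m=np.zeros((400*S,640*S),np.uint8); cv2.fillConvexPoly(m,cv2.convexHull(np.round((p+.5)*S-.5).astype(np.int32)),1); return m.astype(bool)
def fitbox(masks,x,y,dims=(.03,.036,.022),z0=0,r=.008,yaws=np.radians(np.arange(0,180,5))):
    S=4; big={n:cv2.resize(m.astype(np.uint8),None,fx=S,fy=S,interpolation=cv2.INTER_NEAREST).astype(bool) for n,m in masks.items()}
    def iou(x,y,a):
        c,s=np.cos(a),np.sin(a); P=[[x+c*u*dims[0]/2-s*v*dims[1]/2,y+s*u*dims[0]/2+c*v*dims[1]/2,z0+w*dims[2]] for u in(-1,1) for v in(-1,1) for w in(0,1)]
        return sum((h&b).sum()/(h|b).sum() for n,b in big.items() for h in[hull(n,P)])/len(big)
    from scipy.optimize import minimize
    out=[]
    for a in yaws:
        out.append((iou(x,y,a),x,y,a))
    out.sort(reverse=True); res=[]
    for o in out[:12:2]+[ (0,o0[1],o0[2],o0[3]+np.pi/2) for o0 in out[:2]]:
        q=minimize(lambda q:-iou(q[0]/100,q[1]/100,q[2]*1),[o[1]*100,o[2]*100,o[3]],method="Nelder-Mead",options=dict(initial_simplex=[[o[1]*100,o[2]*100,o[3]],[o[1]*100+.4,o[2]*100,o[3]],[o[1]*100,o[2]*100+.4,o[3]],[o[1]*100,o[2]*100,o[3]+.15]],maxiter=80))
        res.append((-q.fun,q.x[0]/100,q.x[1]/100,np.degrees(q.x[2])%180))
    return sorted(res,reverse=True)
E
python3 - <<'E'
from fit import *
np.set_printoptions(precision=4,suppress=True)
M={}
for n,at in(("side",(212,359)),("top",(220,357))):
    I,D=bot.grab_frame(n)
    for m in bot.regions_of(n,"heatsink"):
        if np.hypot(*(np.array(m["at"])-at))<8: M[n]=m["pixels"]; print(n,m["at"],m["pixels"].sum())
    T=[]
    for i in range(2):
        pass
for n in M: print(n,[np.round(r,4) for r in fitbox({n:M[n]},.465,-.172)[:4]])
print([np.round(r,4) for r in fitbox(M,.465,-.172)[:6]])
for k,a,b in(("heatsink",(214,359.2),(217.4,354)),("nest",(248.3,238.3),(173.5,258.5)),("knob",(283.4,270.6),(222.2,251.4)),("fixture",(280.3,257.8),(200.3,253.1))):
    print(k,tri(("side",a),("top",b)),[ (onz("side",a,z),onz("top",b,z)) for z in [dict(heatsink=0,nest=.018,knob=.046,fixture=0)[k]]])
a=cv2.imread("pics/side0.png"); b=cv2.imread("pics/top0.png")
c=np.hstack([cv2.resize(a[195:230,340:380],(640,560),interpolation=cv2.INTER_CUBIC)[:, :400*1+0] if 0 else cv2.resize(a[195:230,340:380],(400,350),interpolation=cv2.INTER_CUBIC),cv2.resize(b[203:238,337:377],(400,350),interpolation=cv2.INTER_CUBIC)])
cv2.imwrite("pics/hs.png",cv2.convertScaleAbs(c,alpha=1.3))
E
```

```text
side [213.3, 357.4] 277
top [218.4, 356.9] 131
side [array([  0.8768,   0.4641,  -0.1747, 151.1823]), array([  0.8766,   0.4641,  -0.1745, 154.391 ]), array([  0.8756,   0.4644,  -0.1744, 158.8085]), array([  0.874 ,   0.463 ,  -0.1744, 157.7105])]
top [array([  0.6759,   0.4621,  -0.1772, 165.549 ]), array([  0.6758,   0.4618,  -0.1759, 151.7028]), array([  0.6754,   0.4619,  -0.1759, 171.9464]), array([  0.6732,   0.4627,  -0.1735, 165.4166])]
[array([  0.774 ,   0.4639,  -0.1745, 154.2119]), array([  0.7733,   0.4632,  -0.1747, 151.6849]), array([  0.7723,   0.4638,  -0.1751, 149.3596]), array([  0.7717,   0.4636,  -0.1742, 155.0021]), array([  0.7699,   0.4633,  -0.1741, 157.8176]), array([  0.7698,   0.4648,  -0.1749, 158.8382])]
heatsink [ 0.4668 -0.1694  0.0111] [(array([ 0.4695, -0.1788, -0.    ]), array([ 0.4695, -0.1687,  0.    ]))]
nest [0.5828 0.069  0.0207] [(array([0.5869, 0.0701, 0.018 ]), array([0.581, 0.067, 0.018]))]
knob [0.4641 0.0861 0.0416] [(array([0.4663, 0.0913, 0.046 ]), array([0.4599, 0.0816, 0.046 ]))]
fixture [ 0.5169  0.0844 -0.0103] [(array([0.5119, 0.0879, 0.    ]), array([0.5159, 0.0829, 0.    ]))]
```

View pics/hs.png

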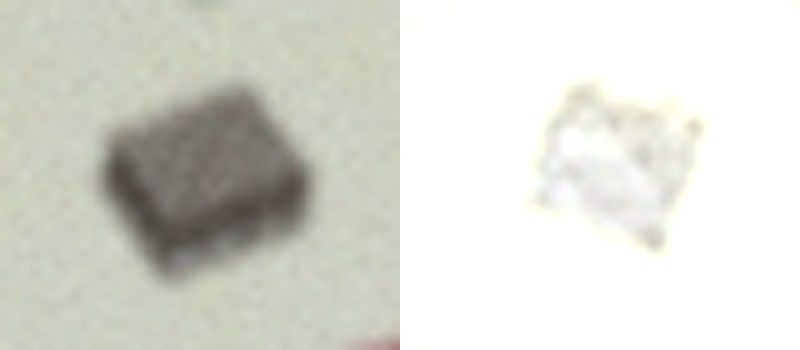

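Run:
```python
from h import *
np.set_printoptions(precision=4,suppress=True)
sc={"top":([(156,92),(245,102),(127,317),(217,328)],3.4,(200,140)),"side":([(98,377),(180,326),(242,552),(327,490)],3,(190,130))}
for n,(pts,s,off) in sc.items():
    I=cv2.imread(f"pics/{n}0.png"); G=cv2.cvtColor(I,6).astype(float); Q=[]
    for x,y in pts:
        u,v=x/s+off[0],y/s+off[1]; r0,c0=int(round(v)),int(round(u)); w=G[r0-3:r0+4,c0-3:c0+4]; w=np.clip(np.median(w)-10-w,0,None)
        yy,xx=np.mgrid[r0-3:r0+4,c0-3:c0+4]; a=((w*yy).sum()/w.sum(),(w*xx).sum()/w.sum()); Q.append(onz(n,a,.011)[:2])
    Q=np.array(Q); print(n,"screws",Q.tolist(),"centre",Q.mean(0))
    # order may be fixed-end pair first
    d=Q[:2].mean(0)-Q[2:].mean(0); e=Q[[0,2]].mean(0)-Q[[1,3]].mean(0)
    print(" len",np.hypot(*d),"yaw",np.degrees(np.arctan2(d[1],d[0])),"wid",np.hypot(*e),"yaw",np.degrees(np.arctan2(-e[0],e[1])))
    H=cv2.cvtColor(I,cv2.COLOR_BGR2HSV).astype(int); roi=np.zeros(I.shape[:2],bool)
    if n=="top": roi[155:245,205:280]=1
    else: roi[225:310,215:300]=1
    blue=roi&(abs(H[...,0]-110)<14)&(H[...,1]>110); red=roi&((H[...,0]<6)|(H[...,0]>172))&(H[...,1]>120)
    for nm,m,z in(("blue",blue,.039),("red",red,.058)):
        k,L,st,ce=cv2.connectedComponentsWithStats(m.astype(np.uint8))
        for i in range(1,k):
            if st[i,4]>8:
                P=cloud(n,np.load(f"{n}0.npy"),L==i); print(" ",nm,ce[i],st[i,4],"on z",onz(n,ce[i][::-1],z)[:2],"depth",np.median(P,0),np.percentile(P[:,2],90))
                c=np.array(np.nonzero(L==i)).T; Pz=np.array([onz(n,q,z)[:2] for q in c]); w,V=np.linalg.eigh(np.cov(Pz.T)); print("    axis deg",np.degrees(np.arctan2(V[1,1],V[0,1]))%180,np.sqrt(w*12))
```

```text
top screws [[0.5997295561180535, 0.09983524092676202], [0.5910462444635176, 0.034106999264544996], [0.4356137066153877, 0.12227423282086519], [0.42656351879806703, 0.05616109332225924]] centre [0.5132 0.0781]
 len 0.16579856626342707 yaw -7.711098312905205 wid 0.06651433452631046 yaw -7.660666654478548
  blue [258.175 164.425] 40 on z [0.6007 0.0653] depth [0.6013 0.0652 0.0401] 0.042103234031562166
    axis deg 84.29442438662065 [0.009 0.026]
  blue [255.9231 183.0385] 26 on z [0.5551 0.071 ] depth [0.5554 0.0709 0.0375] 0.04033607815906712
    axis deg 82.13615204128918 [0.0058 0.0256]
  blue [254.7241 190.069 ] 29 on z [0.538 0.074] depth [0.5384 0.074  0.0382] 0.040130247079535344Traceback (most recent call last):
  File "<stdin>", line 22, in <module>
  File "h.py", line 11, in onz
    o,v=ray(n,at); return o+v*(z-o[2])/v[2]
        ~~~^^^^^^
  File "h.py", line 8, in ray
    K,d,R,t=cal(n); u=cv2.undistortPoints(np.array([[[at[1],at[0]]]],float),K,d)[0,0]
            ~~~^^^
  File "h.py", line 4, in cal
    c=bot.get_calibration(n); f=200/np.tan(np.radians(c["vertical_fov"])/2)
ValueError: time passes only in moves, steps and waits
```

```bash
sed -i 's/^def cal(n):/from functools import lru_cache\n@lru_cache\ndef cal(n):/' h.py
python3 - <<'E'
from h import *
np.set_printoptions(precision=4,suppress=True)
sc={"side":([(98,377),(180,326),(242,552),(327,490)],3,(190,130)),"top":([(156,92),(245,102),(127,317),(217,328)],3.4,(200,140))}
for n,(pts,s,off) in sc.items():
    I=cv2.imread(f"pics/{n}0.png"); G=cv2.cvtColor(I,6).astype(float); Q=[]
    for x,y in pts:
        u,v=x/s+off[0],y/s+off[1]; r0,c0=int(round(v)),int(round(u)); w=G[r0-3:r0+4,c0-3:c0+4]; w=np.clip(np.median(w)-10-w,0,None)
        yy,xx=np.mgrid[r0-3:r0+4,c0-3:c0+4]; a=((w*yy).sum()/w.sum(),(w*xx).sum()/w.sum()); Q.append(onz(n,a,.011)[:2])
    Q=np.array(Q); print(n,"centre",Q.mean(0))
    d=Q[:2].mean(0)-Q[2:].mean(0); e=Q[[0,2]].mean(0)-Q[[1,3]].mean(0)
    print(" len",np.hypot(*d),"yaw",np.degrees(np.arctan2(d[1],d[0])),"wid",np.hypot(*e),"yaw",np.degrees(np.arctan2(-e[0],e[1])))
    H=cv2.cvtColor(I,cv2.COLOR_BGR2HSV).astype(int); roi=np.zeros(I.shape[:2],bool)
    if n=="top": roi[155:245,205:280]=1
    else: roi[225:310,215:300]=1
    blue=roi&(abs(H[...,0]-110)<14)&(H[...,1]>110); red=roi&((H[...,0]<6)|(H[...,0]>172))&(H[...,1]>120)
    D=np.load(f"{n}0.npy")
    for nm,m,z in(("blue",blue,.039),("red",red,.058)):
        k,L,st,ce=cv2.connectedComponentsWithStats(m.astype(np.uint8))
        for i in range(1,k):
            if st[i,4]>8:
                P=cloud(n,D,L==i); t=P[:,2]>z-.004; T=P[t][:,:2]
                w,V=np.linalg.eigh(np.cov(T.T)) if len(T)>5 else (np.zeros(2),np.eye(2))
                print(" ",nm,ce[i],st[i,4],"on z",onz(n,ce[i][::-1],z)[:2],"topcloud",len(T),T.mean(0),np.percentile(P[:,2],90),"axis",np.degrees(np.arctan2(V[1,1],V[0,1]))%180,np.sqrt(abs(w)*12))
E
```

```text
side centre [0.5154 0.0793]
 len 0.1661637357568019 yaw -7.812884499538251 wid 0.06596168556800525 yaw -7.75295758559432
  blue [232.9815 240.1481] 108 on z [0.5966 0.0718] topcloud 59 [0.601  0.0695] 0.040137601541669655 axis 83.51596790077801 [0.0098 0.0262]
  blue [248.5944 257.4825] 143 on z [0.5425 0.0783] topcloud 94 [0.5464 0.0762] 0.038263984347886124 axis 4.741342743618844 [0.0259 0.0297]
  red [272.3088 281.3088] 204 on z [0.4614 0.0903] topcloud 120 [0.4659 0.0867] 0.05926387853637242 axis 169.45862998453433 [0.012  0.0451]
top centre [0.5132 0.0781]
 len 0.16579856626342707 yaw -7.711098312905205 wid 0.06651433452631046 yaw -7.660666654478548
  blue [258.175 164.425] 40 on z [0.6007 0.0653] topcloud 37 [0.6004 0.0655] 0.042103234031562166 axis 83.0592526462566 [0.0091 0.0264]
  blue [255.9231 183.0385] 26 on z [0.5551 0.071 ] topcloud 22 [0.5554 0.0716] 0.04033607815906712 axis 81.78256845145718 [0.0061 0.0253]
  blue [254.7241 190.069 ] 29 on z [0.538 0.074] topcloud 26 [0.5382 0.0742] 0.040130247079535344 axis 84.4522713782819 [0.0067 0.0259]
  red [250.3243 216.7568] 37 on z [0.4726 0.0826] topcloud 31 [0.4725 0.0817] 0.06123808512371171 axis 159.55443563762734 [0.0122 0.0229]
  red [248.7727 225.0909] 22 on z [0.4528 0.0864] topcloud 21 [0.4526 0.086 ] 0.06196446985667574 axis 107.74875626144807 [0.0104 0.0121]
```

Run:
```python
from h import *
np.set_printoptions(precision=4,suppress=True)
for n in("top","side"):
    D=np.load(f"{n}0.npy"); I=cv2.imread(f"pics/{n}0.png"); P=cloud(n,D,D>0)
    c=(P[:,0]>.2)&(P[:,0]<.75)&(P[:,1]>-.3)&(P[:,1]<.5); print(n,"max z",np.percentile(P[c,2],[99,99.9,100]))
    t=P[(abs(P[:,0]-.464)<.03)&(abs(P[:,1]+.174)<.03)&(P[:,2]>(.013))]; h=t[t[:,2]>.017]
    print(len(h),np.median(h[:,2]),h.mean(0),cv2.minAreaRect(h[:,:2].astype(np.float32)*1000))
```

```text
top max z [0.1352 0.1474 0.2458]
79 0.022530175107951547 [ 0.464  -0.177   0.0223] ((463.54974365234375, -176.5542449951172), (34.84111404418945, 28.867755889892578), 69.50875091552734)
side max z [0.1314 0.1442 0.2387]
136 0.020037797445428072 [ 0.464 -0.176  0.02 ] ((464.2931823730469, -176.47962951660156), (35.544212341308594, 31.22932243347168), 68.0876235961914)
```

carry_out --plan '[-0.166,-0.114,0,0,-0.166,-0.114,0,0,-0.166,-0.114,0,0,-0.166,-0.114,0,0,-0.166,-0.114,0,0]' --fingers 0.35

```text
clock: 2.22
eef_pos: [0.4128, 0.4599, 0.2328]
orientation: [3.141, 0.0, 2.755]
ft_force: [0.3, 0.1, -0.2]
finger_gap: 0.679
finger_force: 0.0
```

carry_out --plan '[-0.166,-0.114,0,0,-0.166,-0.114,0,0,-0.166,-0.114,0,0,-0.166,-0.114,0,0,-0.166,-0.114,0,0]'

```text
clock: 2.85
eef_pos: [0.5512, 0.2496, 0.2329]
orientation: [3.141, 0.0, 2.755]
ft_force: [0.8, 0.0, -0.5]
finger_gap: 0.676
finger_force: 0.0
```

carry_out --plan '[-0.033,-0.19,0,0,-0.033,-0.19,0,0,-0.033,-0.19,0,0,-0.033,-0.19,0,0,-0.033,-0.19,0,0]'

```text
clock: 3.48
eef_pos: [0.4987, 0.014, 0.2329]
orientation: [3.141, 0.001, 2.755]
ft_force: [0.6, -0.4, 0.1]
finger_gap: 0.679
finger_force: 0.0
```

carry_out --plan '[-0.033,-0.19,0,0,-0.033,-0.19,0,0,-0.033,-0.19,0,0,-0.033,-0.19,0,0,0,0,0,0]'

```text
clock: 4.1
eef_pos: [0.4568, -0.1765, 0.2329]
orientation: [-3.141, 0.001, 2.749]
ft_force: [-0.5, 0.2, 0.2]
finger_gap: 0.678
finger_force: 0.0
```

carry_out --plan '[-0.027,0.011,0.1,0,0,0,0.19,0,0,0,0.19,0,0,0,0.16,0,0,0,0.08,0]'

```text
clock: 4.72
eef_pos: [0.465, -0.1715, 0.0507]
orientation: [3.141, -0.002, 2.756]
ft_force: [0.4, 0.2, 0.2]
finger_gap: 0.674
finger_force: 0.0
```

carry_out --plan '[0,0,0.08,0,0,0,0.06,0,0,0,0,0,0,0,0,0,0,0,0,0]'

```text
clock: 5.35
eef_pos: [0.4656, -0.173, 0.0184]
orientation: [3.141, 0.001, 2.755]
ft_force: [-0.0, -0.3, 0.2]
finger_gap: 0.673
finger_force: 0.0
```

carry_out --plan '[0,-0.014,0.004,0,0,0,0,0,0,0,0,0,0,0,0,0,0,0,0,0]'

```text
clock: 5.98
eef_pos: [0.4638, -0.1762, 0.0166]
orientation: [3.142, -0.0, 2.755]
ft_force: [0.3, -0.1, -0.1]
finger_gap: 0.673
finger_force: 0.0
```

carry_out --plan '[0,0,0,0,0,0,0,0,0,0,0,0,0,0,0,0,0,0,0,0]' --fingers -1 --grip_force 20

```text
clock: 6.6
eef_pos: [0.4638, -0.1762, 0.0166]
orientation: [3.142, 0.0, 2.755]
ft_force: [-0.1, -0.2, -0.7]
finger_gap: 0.374
finger_force: 20.0
```

carry_out --plan '[0,0,-0.1,0,0,0,-0.15,0,0,0,-0.15,0,0,0,0,0,0,0,0,0]'

```text
clock: 7.22
eef_pos: [0.4637, -0.1761, 0.1163]
orientation: [3.142, 0.0, 2.755]
ft_force: [0.3, -1.1, -1.1]
finger_gap: 0.379
finger_force: 20.0
```

carry_out --plan '[-0.007,0.18,0,0,-0.007,0.18,0,0,-0.007,0.18,0,0,-0.007,0.18,0,0,-0.007,0.18,0,0]'

```text
clock: 7.85
eef_pos: [0.5566, 0.0302, 0.1149]
orientation: [-3.14, -0.002, 2.755]
ft_force: [-0.2, 0.5, -0.2]
finger_gap: 0.375
finger_force: 20.0
```

carry_out --plan '[-0.007,0.18,0,0,0,0,0,-0.08,0,0,0,-0.08,0,0,0,0,0,0,0,0]'

```text
clock: 8.48
eef_pos: [0.575, 0.0696, 0.1158]
orientation: [-3.141, -0.001, 3.003]
ft_force: [-0.1, -0.2, -0.2]
finger_gap: 0.375
finger_force: 20.0
```

Run:
```python
from h import *
np.set_printoptions(precision=4,suppress=True)
I,D=bot.grab_frame("side"); cv2.imwrite("pics/side1.png",I); np.save("side1.npy",D)
print(bot.get_obs()["eef_pos"],bot.get_obs()["orientation"])
for m in bot.regions_of("side","heatsink"):
    P=cloud("side",D,m["pixels"]); print(m["p"],m["at"],np.median(P,0),P.min(0),P.max(0))
c=I[190:300,190:330]; cv2.imwrite("pics/s1c.png",cv2.resize(c,None,fx=5,fy=5,interpolation=cv2.INTER_CUBIC))
```

```text
[0.5751 0.0697 0.116 ] [-3.1412 -0.001   3.0036]
0.85 [238.3, 379.9] [ 0.3889 -0.1444  0.0181] [ 0.3695 -0.1679  0.0006] [ 0.4121 -0.1264  0.0255]
0.59 [223.2, 237.1] [0.5699 0.0682 0.1142] [ 0.5583  0.0028 -0.0031] [0.6808 0.0879 0.1232]
0.55 [185.3, 363.0] [ 0.51   -0.2413  0.0161] [ 0.4935 -0.2764 -0.0027] [ 0.5428 -0.2223  0.0236]
```

View pics/s1c.png

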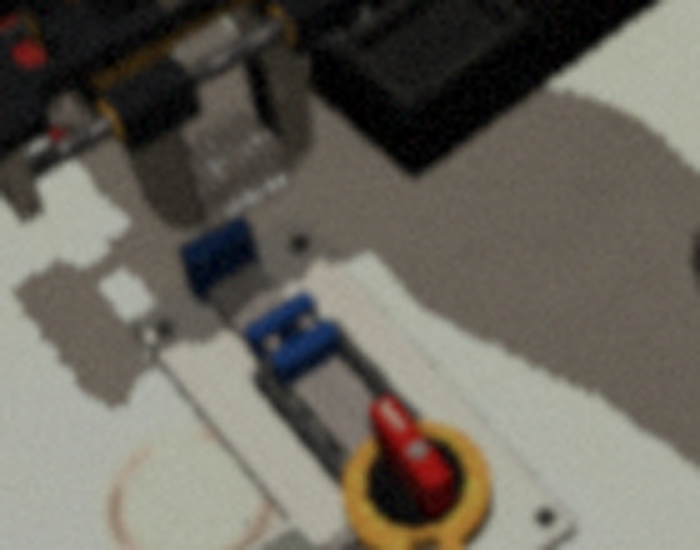

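Run:
```python
from h import *
D=np.load("side1.npy"); P=cloud("side",D,D>0); a=np.radians(-7.74); X=np.array([np.cos(a),np.sin(a)]);Y=np.array([-X[1],X[0]])
q=P-np.array([.5751,.0697,0]); u=q[:,:2]@X; v=q[:,:2]@Y
s=(abs(v)<.012)&(u>-.03)&(u<0.03)&(P[:,2]>.098)&(P[:,2]<.125)
print(s.sum(),np.round(np.percentile(u[s],[2,5,10,20,35,50,75]),4)); 
o=np.array([.5143,.0787]); w=(P[:,:2]-o)@X; y=(P[:,:2]-o)@Y
for lo,hi in((.02,.06),(.07,.1)):
    s=(abs(y)<.011)&(w>lo)&(w<hi)&(P[:,2]>.03)&(P[:,2]<.05); print(s.sum(),np.round(np.percentile(w[s],[1,5,10,50,90,97,100]),4))
```

```text
242 [-0.0139 -0.0134 -0.0129 -0.0115 -0.0088 -0.005   0.0055]
131 [0.0207 0.0212 0.0218 0.0344 0.0439 0.0462 0.0475]
71 [0.0821 0.0831 0.0837 0.0858 0.0919 0.093  0.0946]
```

carry_out --plan '[-0.003,0.003,0.08,0,0,0,0.08,0,0,0,0.04,0,0,0,0,0,0,0,0,0]'

```text
clock: 9.2
eef_pos: [0.5765, 0.0705, 0.0672]
orientation: [3.141, 0.001, 3.006]
ft_force: [0.4, -0.6, 0.3]
finger_gap: 0.377
finger_force: 20.0
```

Run:
```python
from h import *
a=np.radians(-7.74); X=np.array([np.cos(a),np.sin(a)]); o=bot.get_obs(); d=o["eef_pos"][:2]-[.5143,.0787]
print(o["eef_pos"],"jig xy",d@X,d@[-X[1],X[0]],np.degrees(o["orientation"][2]))
```

```text
[0.57653807 0.0705235  0.06715034] jig xy 0.06277224102571365 0.0002800951535915926 172.22463585916313
```

carry_out --plan '[0.001,0,0.03,0,0,0,0.03,0,0,0,0.03,0,0,0,0,0,0,0,0,0]'

```text
clock: 9.82
eef_pos: [0.576, 0.0705, 0.044]
orientation: [-3.142, -0.0, 3.006]
ft_force: [-0.2, -0.2, -0.7]
finger_gap: 0.377
finger_force: 20.0
```

carry_out --plan '[0,0,0.015,0,0,0,0.015,0,0,0,0.004,0,0,0,0,0,0,0,0,0]'

```text
clock: 10.45
eef_pos: [0.576, 0.0706, 0.0357]
orientation: [3.142, 0.0, 3.006]
ft_force: [0.4, 0.5, -0.3]
finger_gap: 0.376
finger_force: 20.0
```

carry_out --plan '[0,0,0.004,0,0,0,0.002,0,0,0,0,0,0,0,0,0,0,0,0,0]'

```text
clock: 11.08
eef_pos: [0.5761, 0.0706, 0.0346]
orientation: [3.141, 0.0, 3.006]
ft_force: [-0.2, -0.8, 5.5]
finger_gap: 0.373
finger_force: 20.0
```

carry_out --plan '[0,0,0,0,0,0,0,0,0,0,0,0,0,0,0,0,0,0,0,0]' --fingers 0.2

```text
clock: 11.7
eef_pos: [0.5759, 0.0705, 0.0341]
orientation: [-3.142, -0.0, 3.006]
ft_force: [-0.2, 0.0, -0.5]
finger_gap: 0.601
finger_force: 0.0
```

carry_out --plan '[0,0,-0.08,0,0,0,-0.12,0,0,0,-0.16,0,0,0,0,0,0,0,0,0]'

```text
clock: 12.32
eef_pos: [0.5757, 0.0705, 0.1239]
orientation: [-3.142, -0.0, 3.006]
ft_force: [0.7, -0.3, -0.5]
finger_gap: 0.604
finger_force: 0.0
```

Run:
```python
from h import *
a=np.radians(-7.74); X=np.array([np.cos(a),np.sin(a)]);Y=np.array([-X[1],X[0]])
I,D=bot.grab_frame("side"); cv2.imwrite("pics/side2.png",I)
c=I[200:310,200:330]; cv2.imwrite("pics/s2c.png",cv2.resize(c,None,fx=5,fy=5,interpolation=cv2.INTER_CUBIC))
P=cloud("side",D,D>0); d=P[:,:2]-[.5143,.0787]; w=d@X; y=d@Y
s=(abs(y)<.025)&(w>.04)&(w<.08)&(P[:,2]>.034)&(P[:,2]<.05); print(s.sum(),np.median(P[s],0),cv2.minAreaRect(np.c_[w,y][s].astype(np.float32)*1000))
o=bot.get_obs(); print(o["eef_pos"],o["finger_gap"],o["ft_force"],o["torque"])
```

```text
223 [0.57209687 0.07127159 0.03834048] ((59.838836669921875, -0.16417503356933594), (35.03199005126953, 39.3878288269043), 89.7510986328125)
[0.57546166 0.07050937 0.12339436] 0.6003912318371498 [-0.11291568  0.5580608  -1.02375653] [ 0.00605124  0.00917635 -0.02061318]
```

View pics/s2c.png

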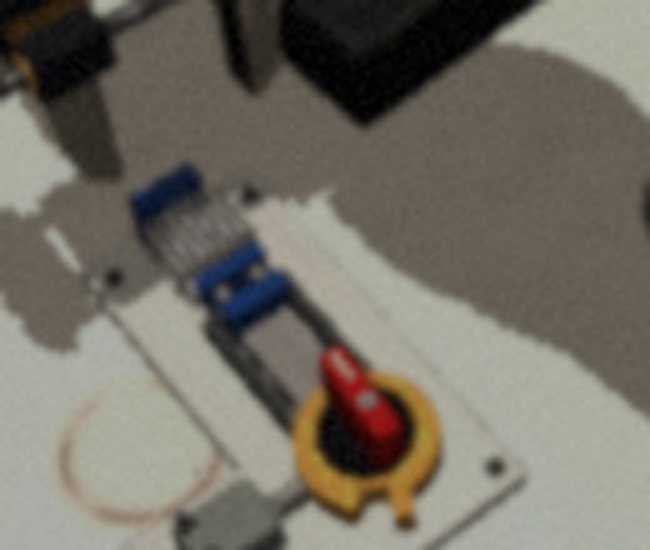

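carry_out --plan '[0.11,0,0,0,0.17,0,0,0.032,0.11,0,0,0,0.057,-0.001,0,0,0,0,0,0]' --fingers -0.2

```text
clock: 13.0
eef_pos: [0.4652, 0.0876, 0.1237]
orientation: [-3.141, -0.001, 2.957]
ft_force: [0.8, -0.3, -0.3]
finger_gap: 0.399
finger_force: 0.0
```

Run:
```python
from h import *
o=bot.get_obs(); p=o["eef_pos"]; y=o["orientation"][2]; d=np.array([.4648,.0853])-p[:2]
print(p,np.degrees(y),"dx",d@[np.cos(y),np.sin(y)]/.25,"dy",d@[np.sin(y),-np.cos(y)]/.25,o["ft_force"],o["torque"],o["joint_positions"])
```

```text
[0.46521085 0.08758818 0.12374085] 169.39806228493342 dx -6.863108051344276e-05 dy -0.009298849512829443 [ 0.82901399 -0.3418821  -0.25812267] [ 0.02603058 -0.01125163 -0.0273223 ] [-0.34139454  0.48219151  0.04891193  2.26606669 -0.05881933  0.3952968
  1.14201767]
```

carry_out --plan '[0,-0.009,0.1,0,0,0,0.1,0,0,0,0.06,0,0,0,0.03,0,0,0,0,0]'

```text
clock: 13.62
eef_pos: [0.4656, 0.0851, 0.0511]
orientation: [-3.141, -0.0, 2.955]
ft_force: [-0.9, -0.6, 0.6]
finger_gap: 0.398
finger_force: 0.0
```

carry_out --plan '[0,0,0,0,0,0,0,0,0,0,0,0,0,0,0,0,0,0,0,0]' --fingers -1 --grip_force 10

```text
clock: 14.25
eef_pos: [0.4655, 0.0859, 0.052]
orientation: [3.141, 0.001, 2.956]
ft_force: [-0.1, 3.1, 6.2]
finger_gap: 0.129
finger_force: 10.0
```

Run:
```python
from h import *
o=bot.get_obs(); print(o["eef_pos"],np.degrees(o["orientation"]),o["finger_gap"],o["finger_force"],o["ft_force"],o["torque"])
```

```text
[0.46550663 0.08591322 0.05203355] [1.79944172e+02 5.34357497e-02 1.69389780e+02] 0.12862938744992553 9.960073828697205 [-0.12301404  3.11027965  6.16080799] [ 0.85018909  0.16917043 -0.06521241]
```

carry_out --plan '[0,0.004,-0.006,0,0,0,0,0,0,0,0,0,0,0,0,0,0,0,0,0]' --grip_force 60

```text
clock: 14.88
eef_pos: [0.4655, 0.086, 0.0523]
orientation: [-3.141, -0.0, 2.956]
ft_force: [5.1, 0.2, -28.9]
finger_gap: 0.124
finger_force: 59.9
```

```bash
cat > s.py <<'E'
from h import *
np.set_printoptions(precision=4,suppress=True)
o=bot.get_obs(); print(o["clock"],o["eef_pos"],"yaw",np.degrees(o["orientation"])[2],o["finger_gap"],o["ft_force"],"T",o["torque"])
E
python3 s.py
```

```text
14.875 [0.4655 0.086  0.0523] yaw 169.34622135521536 0.12372177255975743 [  5.1073   0.1924 -28.9456] T [ 0.0567 -1.2197  0.055 ]
```

carry_out --plan '[-0.001,0,0.005,0,0,0,0,0.04,0,0,0,0.04,0,0,0,0.04,0,0,0,0.04]'

```text
clock: 15.5
eef_pos: [0.4658, 0.0868, 0.0521]
orientation: [3.141, 0.0, 2.701]
ft_force: [1.7, 4.6, -1.1]
finger_gap: 0.125
finger_force: 60.0
```

```bash
python3 s.py
```

```text
15.5 [0.4658 0.0868 0.0521] yaw 154.75309889654628 0.1248608287851128 [ 1.7018  4.6375 -1.1252] T [ 0.9473 -0.2799  0.1504]
```

carry_out --plan '[0,0,0,0.05,0,0,0,0.05,0,0,0,0.05,0,0,0,0.05,0,0,0,0]'

```text
clock: 16.12
eef_pos: [0.4665, 0.0877, 0.0521]
orientation: [3.139, 0.0, 2.389]
ft_force: [2.7, 7.7, -2.6]
finger_gap: 0.125
finger_force: 59.9
```

```bash
python3 s.py
```

```text
16.125 [0.4665 0.0877 0.0521] yaw 136.8517430152945 0.12545533807907552 [ 2.7471  7.7428 -2.5612] T [ 1.5707 -0.5339 -0.0314]
```

carry_out --plan '[0.001,0.001,0,0.045,0,0,0,0.045,0,0,0,0.045,0,0,0,0.045,0,0,0,0]'

```text
clock: 16.75
eef_pos: [0.4674, 0.0884, 0.0522]
orientation: [3.138, 0.0, 2.106]
ft_force: [4.2, 7.7, -5.3]
finger_gap: 0.128
finger_force: 59.9
```

```bash
python3 s.py
```

```text
16.75 [0.4674 0.0884 0.0522] yaw 120.64874238459267 0.12780271968826212 [ 4.1907  7.6876 -5.2864] T [ 1.8169 -0.99   -0.1381]
```

carry_out --plan '[0.001,0.001,0,0,0,0,0,0.01,0,0,0,0.01,0,0,0,0.01,0,0,0,0.01]'

```text
clock: 17.38
eef_pos: [0.4676, 0.0885, 0.0522]
orientation: [3.138, 0.0, 2.043]
ft_force: [6.0, 7.9, -5.9]
finger_gap: 0.127
finger_force: 59.9
```

```bash
python3 s.py
```

```text
17.375 [0.4676 0.0885 0.0522] yaw 117.05547056374245 0.12683456405201327 [ 6.0334  7.9088 -5.9271] T [ 1.6509 -1.0735 -0.0968]
```

carry_out --plan '[0,0,0,0.01,0,0,0,0.01,0,0,0,0.01,0,0,0,0.01,0,0,0,0.01]'

```text
clock: 18.0
eef_pos: [0.4679, 0.0886, 0.0522]
orientation: [3.138, -0.0, 1.965]
ft_force: [5.9, 8.1, -6.5]
finger_gap: 0.125
finger_force: 59.9
```

```bash
python3 s.py
```

```text
18.0 [0.4679 0.0886 0.0522] yaw 112.57406197114379 0.1253310524663738 [ 5.9189  8.0558 -6.5126] T [ 1.6906 -1.196   0.0164]
```

```bash
python3 - <<'E'
from h import *
I,D=bot.grab_frame("side"); J,_=bot.grab_frame("top")
a=cv2.resize(I[215:315,200:310],(440,400),interpolation=cv2.INTER_CUBIC); b=cv2.resize(J[150:250,200:290],(360,400),interpolation=cv2.INTER_CUBIC)
cv2.imwrite("pics/k1.png",np.hstack([a,b]))
E
python3 s.py
```

```text
18.1 [0.4678 0.0887 0.0522] yaw 112.5805330206091 0.12699501218533252 [ 6.4913  8.4124 -6.3209] T [ 1.6756 -1.1835 -0.0029]
```

View pics/k1.png

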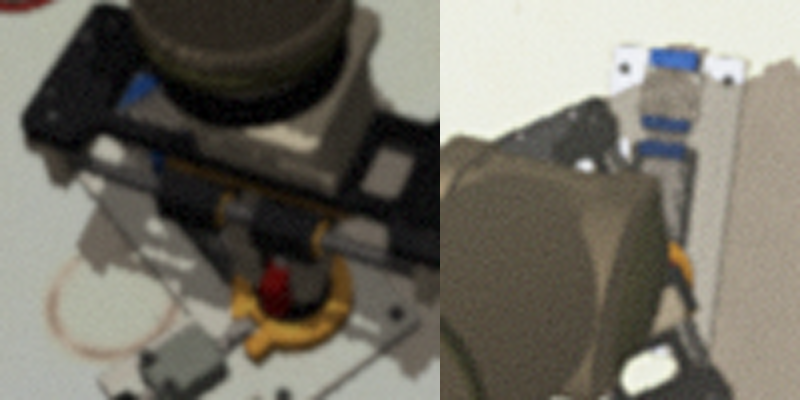

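carry_out --plan '[0.001,0.001,0,0,0,0,0,0,0,0,0,0.01,0,0,0,0.01,0,0,0,0]'

```text
clock: 18.73
eef_pos: [0.468, 0.0887, 0.0522]
orientation: [3.138, -0.0, 1.933]
ft_force: [6.0, 6.4, -6.0]
finger_gap: 0.129
finger_force: 59.9
```

```bash
python3 s.py
```

```text
18.725 [0.468  0.0887 0.0522] yaw 110.77688119460457 0.12894827858395178 [ 5.9568  6.4197 -5.9991] T [ 1.4425 -1.1791 -0.0007]
```

carry_out --plan '[0,0,0,0,0,0,0,0,0,0,0,0.01,0,0,0,0,0,0,0,0]'

```text
clock: 19.35
eef_pos: [0.468, 0.0887, 0.0522]
orientation: [3.138, -0.0, 1.918]
ft_force: [6.2, 6.8, -5.6]
finger_gap: 0.124
finger_force: 60.0
```

```bash
python3 s.py
```

```text
19.35 [0.468  0.0887 0.0522] yaw 109.89569447416041 0.12405381783598429 [ 6.194   6.781  -5.6249] T [ 1.4789 -1.2426  0.0621]
```

Run:
```python
from h import *
a=np.radians(-7.74); X=np.array([np.cos(a),np.sin(a)]);Y=np.array([-X[1],X[0]])
for n,at,nt in(("side",(303,281),(300,274.5)),("top",(231.8,247.9),None)):
  I=cv2.imread(f"pics/{n}0.png" if n=="top" else "pics/side2.png"); D=np.load("top0.npy")
  H=cv2.cvtColor(I,cv2.COLOR_BGR2HSV).astype(int); m=(abs(H[...,0]-24)<8)&(H[...,1]>110)
  r,c=np.nonzero(m); P=np.array([onz(n,(i,j),.022)[:2] for i,j in zip(r,c)])-[.5143,.0787]; w=P@X+.05; y=P@Y; rad=np.hypot(w,y)
  k=rad<.05; ang=np.degrees(np.arctan2(y,w))[k]%360; rad=rad[k]*1000
  for b in range(90,330,6):
    s=(ang>=b)&(ang<b+6)
    if s.any(): print(n,b,s.sum(),"rmax",rad[s].max().round(1),end="; ")
  print()
```

```text
side 90 10 rmax 29.8; side 96 12 rmax 29.9; side 102 9 rmax 30.2; side 108 10 rmax 29.9; side 114 10 rmax 30.8; side 120 13 rmax 31.5; side 126 10 rmax 29.1; side 132 5 rmax 24.5; side 138 5 rmax 20.3; side 144 6 rmax 22.4; side 150 6 rmax 23.1; side 156 14 rmax 34.6; side 162 16 rmax 35.3; side 168 11 rmax 32.4; side 174 9 rmax 27.0; side 180 4 rmax 22.0; side 186 8 rmax 24.7; side 192 7 rmax 24.8; side 198 7 rmax 25.2; side 204 6 rmax 24.2; side 210 7 rmax 23.4; side 216 6 rmax 24.5; side 222 6 rmax 23.6; side 228 6 rmax 23.5; side 234 5 rmax 23.6; side 240 5 rmax 23.8; side 246 7 rmax 24.8; side 252 5 rmax 23.1; side 258 6 rmax 24.9; side 264 5 rmax 24.6; side 270 6 rmax 25.9; side 276 5 rmax 26.1; side 282 6 rmax 26.7; side 288 6 rmax 27.5; side 294 7 rmax 28.7; side 300 5 rmax 28.0; side 306 5 rmax 29.2; side 312 6 rmax 28.9; side 318 1 rmax 28.8; side 324 1 rmax 31.1; 
top 90 3 rmax 24.9; top 96 3 rmax 24.9; top 102 3 rmax 25.1; top 108 2 rmax 25.6; top 114 4 rmax 26.2; top 120 3 rmax 24.9; top 126 5 rmax 26.0; top 132 2 rmax 22.0; top 138 1 rmax 20.1; top 162 5 rmax 33.0; top 168 6 rmax 32.2; top 174 2 rmax 26.2; top 180 2 rmax 23.4; top 186 3 rmax 23.3; top 192 3 rmax 23.4; top 198 4 rmax 23.8; top 204 3 rmax 24.4; top 210 3 rmax 23.0; top 216 3 rmax 24.1; top 222 3 rmax 23.5; top 228 3 rmax 25.1; top 234 6 rmax 25.2; top 240 3 rmax 25.8; top 246 3 rmax 24.6; top 252 5 rmax 26.8; top 258 3 rmax 25.2; top 264 4 rmax 27.1; top 270 4 rmax 26.9; top 276 4 rmax 26.9; top 282 4 rmax 27.1; top 288 3 rmax 27.5; top 294 4 rmax 28.1; top 300 3 rmax 26.7; top 306 6 rmax 29.0; top 312 4 rmax 28.5; top 318 4 rmax 30.2; top 324 6 rmax 30.3;
```

carry_out --plan '[0,0,0,0.005,0,0,0,0,0,0,0,0.005,0,0,0,0,0,0,0,0]'

```text
clock: 19.98
eef_pos: [0.468, 0.0888, 0.0521]
orientation: [3.138, -0.0, 1.903]
ft_force: [5.8, 7.7, -6.3]
finger_gap: 0.126
finger_force: 60.0
```

```bash
python3 s.py
```

```text
19.975 [0.468  0.0888 0.0521] yaw 109.01128106818092 0.1255702183063362 [ 5.8124  7.6956 -6.3312] T [ 1.5293 -1.2534  0.1603]
```

carry_out --plan '[0,0,0,0.005,0,0,0,0,0,0,0,0,0,0,0,0,0,0,0,0]'

```text
clock: 20.6
eef_pos: [0.468, 0.0888, 0.0522]
orientation: [3.138, -0.0, 1.895]
ft_force: [5.2, 6.2, -6.1]
finger_gap: 0.123
finger_force: 60.0
```

```bash
python3 s.py
```

```text
20.6 [0.468  0.0888 0.0522] yaw 108.56551223325957 0.12290058555812602 [ 5.2367  6.1652 -6.0654] T [ 1.509  -1.2405  0.0881]
```

carry_out --plan '[0,0,0,0.005,0,0,0,0,0,0,0,0,0,0,0,0,0,0,0,0]'

```text
clock: 21.22
eef_pos: [0.4681, 0.0888, 0.0521]
orientation: [3.138, -0.0, 1.887]
ft_force: [6.8, 7.4, -6.5]
finger_gap: 0.121
finger_force: 60.0
```

```bash
python3 s.py
```

```text
21.225 [0.4681 0.0888 0.0521] yaw 108.11147139122887 0.1211487244092139 [ 6.8325  7.3879 -6.5479] T [ 1.4901 -1.2715  0.2305]
```

carry_out --plan '[0,0,0,0.005,0,0,0,0,0,0,0,0,0,0,0,0,0,0,0,0]'

```text
clock: 21.85
eef_pos: [0.4681, 0.0888, 0.0522]
orientation: [3.137, -0.0, 1.879]
ft_force: [6.7, 7.4, -6.1]
finger_gap: 0.122
finger_force: 60.0
```

```bash
python3 s.py
```

```text
21.85 [0.4681 0.0888 0.0522] yaw 107.66280089083864 0.12222837141992096 [ 6.6589  7.3838 -6.0839] T [ 1.5087 -1.2557  0.1636]
```

carry_out --plan '[0,0,0,0.005,0,0,0,0,0,0,0,0,0,0,0,0,0,0,0,0]'

```text
clock: 22.48
eef_pos: [0.4681, 0.0888, 0.0521]
orientation: [3.138, -0.0, 1.871]
ft_force: [6.3, 7.1, -6.2]
finger_gap: 0.122
finger_force: 60.0
```

```bash
python3 s.py
```

```text
22.475 [0.4681 0.0888 0.0521] yaw 107.21255202668715 0.12244377553997371 [ 6.3158  7.1446 -6.2124] T [ 1.5491 -1.3111  0.1869]
```

carry_out --plan '[0,0,0,0.005,0,0,0,0,0,0,0,0,0,0,0,0,0,0,0,0]'

```text
clock: 23.1
eef_pos: [0.4682, 0.0888, 0.0522]
orientation: [3.137, -0.0, 1.863]
ft_force: [6.3, 6.5, -6.4]
finger_gap: 0.127
finger_force: 60.0
```

```bash
python3 s.py
```

```text
23.1 [0.4682 0.0888 0.0522] yaw 106.7634387416392 0.12687484748169503 [ 6.2711  6.5348 -6.4079] T [ 1.532  -1.2758  0.1527]
```

carry_out --plan '[0,0,0,0.005,0,0,0,0,0,0,0,0,0,0,0,0,0,0,0,0]'

```text
clock: 23.72
eef_pos: [0.4682, 0.0888, 0.0522]
orientation: [3.137, -0.0, 1.856]
ft_force: [6.4, 7.2, -7.3]
finger_gap: 0.125
finger_force: 60.0
```

```bash
python3 s.py
```

```text
23.725 [0.4682 0.0888 0.0522] yaw 106.31612501066422 0.12507115403858288 [ 6.427   7.2467 -7.3074] T [ 1.4925 -1.3174  0.1332]
```

carry_out --plan '[0,0,0,0.005,0,0,0,0,0,0,0,0,0,0,0,0,0,0,0,0]'

```text
clock: 24.35
eef_pos: [0.4682, 0.0889, 0.0522]
orientation: [3.137, -0.0, 1.848]
ft_force: [6.3, 8.1, -7.1]
finger_gap: 0.122
finger_force: 60.0
```

```bash
python3 s.py
```

```text
24.35 [0.4682 0.0889 0.0522] yaw 105.86563913619764 0.12235529947467563 [ 6.2783  8.141  -7.1448] T [ 1.5655 -1.3736  0.1416]
```

carry_out --plan '[0,0,0,0.005,0,0,0,0,0,0,0,0,0,0,0,0,0,0,0,0]'

```text
clock: 24.98
eef_pos: [0.4682, 0.0888, 0.0522]
orientation: [3.137, -0.0, 1.84]
ft_force: [7.0, 7.4, -6.1]
finger_gap: 0.124
finger_force: 60.0
```

```bash
python3 s.py
```

```text
24.975 [0.4682 0.0888 0.0522] yaw 105.41385016147561 0.12438583830009149 [ 6.9911  7.424  -6.0891] T [ 1.5719 -1.359   0.2109]
```

carry_out --plan '[0,0,0,0.005,0,0,0,0,0,0,0,0,0,0,0,0,0,0,0,0]'

```text
clock: 25.6
eef_pos: [0.4683, 0.0888, 0.0522]
orientation: [3.137, -0.0, 1.832]
ft_force: [7.0, 7.1, -6.8]
finger_gap: 0.123
finger_force: 60.0
```

```bash
python3 s.py
```

```text
25.6 [0.4683 0.0888 0.0522] yaw 104.96296647711337 0.12257332117891907 [ 6.9876  7.1388 -6.7898] T [ 1.5263 -1.3828  0.1468]
```

carry_out --plan '[0,0,0,0.005,0,0,0,0,0,0,0,0,0,0,0,0,0,0,0,0]'

```text
clock: 26.22
eef_pos: [0.4683, 0.0889, 0.0522]
orientation: [3.137, -0.0, 1.824]
ft_force: [6.6, 7.9, -7.3]
finger_gap: 0.125
finger_force: 60.0
```

```bash
python3 s.py
```

```text
26.225 [0.4683 0.0889 0.0522] yaw 104.51866057633873 0.12458190166125215 [ 6.5869  7.8893 -7.3196] T [ 1.5761 -1.3214  0.185 ]
```

carry_out --plan '[0,0,0,0.005,0,0,0,0,0,0,0,0,0,0,0,0,0,0,0,0]'

```text
clock: 26.85
eef_pos: [0.4683, 0.0889, 0.0522]
orientation: [3.137, -0.0, 1.816]
ft_force: [6.0, 7.4, -6.8]
finger_gap: 0.125
finger_force: 60.0
```

```bash
python3 s.py
```

```text
26.85 [0.4683 0.0889 0.0522] yaw 104.06323526788997 0.12460481740186553 [ 6.043   7.4434 -6.807 ] T [ 1.5544 -1.3726  0.1441]
```

Run:
```python
from h import *
I,D=bot.grab_frame("side")
cv2.imwrite("pics/k2.png",cv2.resize(cv2.convertScaleAbs(I[265:315,225:300],alpha=1.4),None,fx=10,fy=10,interpolation=cv2.INTER_CUBIC))
for k in("roller",): print([(round(m["p"],2),m["at"]) for m in bot.tip_of("side",k)])
a=np.radians(-7.74); o=np.array([.5143,.0787]); K,d,R,t=cal("side")
X=np.array([np.cos(a),np.sin(a)]);Y=np.array([-X[1],X[0]])
for r in(.0,.03,.034,.04): print(r,cv2.projectPoints(np.array([[*(o-.05*X+r*Y),.018]]),cv2.Rodrigues(R)[0],t,K,d)[0].ravel())
```

```text
[]
0.0 [274.66391082 289.31737641]
0.03 [261.63332196 298.52088654]
0.034 [259.86519732 299.76926695]
0.04 [257.19924653 301.65135298]
```

View pics/k2.png

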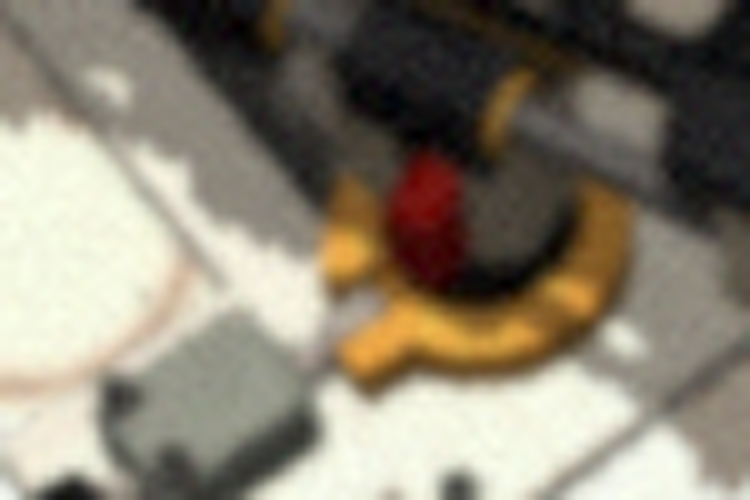

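carry_out --plan '[0,0,0,0.005,0,0,0,0,0,0,0,0,0,0,0,0,0,0,0,0]'

```text
clock: 27.58
eef_pos: [0.4683, 0.0889, 0.0522]
orientation: [3.137, -0.0, 1.808]
ft_force: [7.3, 8.0, -7.4]
finger_gap: 0.121
finger_force: 60.0
```

```bash
python3 s.py
```

```text
27.575 [0.4683 0.0889 0.0522] yaw 103.6182494266036 0.12128819104659083 [ 7.2618  7.9661 -7.368 ] T [ 1.5156 -1.4191  0.2032]
```

carry_out --plan '[0,0,0,0.005,0,0,0,0,0,0,0,0,0,0,0,0,0,0,0,0]'

```text
clock: 28.2
eef_pos: [0.4683, 0.0889, 0.0522]
orientation: [3.137, -0.0, 1.801]
ft_force: [7.4, 8.1, -7.1]
finger_gap: 0.12
finger_force: 60.0
```

```bash
python3 s.py
```

```text
28.2 [0.4683 0.0889 0.0522] yaw 103.1793901955346 0.11956015951548664 [ 7.4298  8.0783 -7.0962] T [ 1.5054 -1.4379  0.2695]
```

carry_out --plan '[0,0,0,0.003,0,0,0,0,0,0,0,0,0,0,0,0,0,0,0,0]'

```text
clock: 28.82
eef_pos: [0.4684, 0.0888, 0.0522]
orientation: [3.137, -0.0, 1.796]
ft_force: [8.2, 7.3, -7.4]
finger_gap: 0.124
finger_force: 60.1
```

```bash
python3 s.py
```

```text
28.825 [0.4684 0.0888 0.0522] yaw 102.91291997013131 0.12353808796587117 [ 8.2398  7.2688 -7.3935] T [ 1.5492 -1.4155  0.3207]
```

carry_out --plan '[0,0,0,0.003,0,0,0,0,0,0,0,0,0,0,0,0,0,0,0,0]'

```text
clock: 29.45
eef_pos: [0.4683, 0.0889, 0.0521]
orientation: [3.137, -0.001, 1.792]
ft_force: [6.8, 5.8, -7.3]
finger_gap: 0.128
finger_force: 60.1
```

```bash
python3 s.py
```

```text
29.45 [0.4683 0.0889 0.0521] yaw 102.65270994332944 0.1278801649193012 [ 6.7887  5.8236 -7.3162] T [ 1.5081 -1.428   0.3537]
```

carry_out --plan '[0,0,0,0.005,0,0,0,0,0,0,0,0,0,0,0,0,0,0,0,0]'

```text
clock: 30.08
eef_pos: [0.4683, 0.0889, 0.0522]
orientation: [3.137, -0.001, 1.784]
ft_force: [7.6, 8.1, -7.0]
finger_gap: 0.125
finger_force: 60.2
```

```bash
python3 s.py
```

```text
30.075 [0.4683 0.0889 0.0522] yaw 102.21687639155088 0.12497055679390766 [ 7.5722  8.0881 -7.041 ] T [ 1.474  -1.4431  0.3498]
```

carry_out --plan '[0,0,0,0.005,0,0,0,0,0,0,0,0,0,0,0,0,0,0,0,0]'

```text
clock: 30.7
eef_pos: [0.4683, 0.0889, 0.0522]
orientation: [3.137, -0.001, 1.776]
ft_force: [7.1, 7.6, -7.5]
finger_gap: 0.125
finger_force: 60.3
```

```bash
python3 s.py
```

```text
30.7 [0.4683 0.0889 0.0522] yaw 101.78142341866729 0.12508420226647368 [ 7.1202  7.5941 -7.4857] T [ 1.4869 -1.4654  0.4907]
```

carry_out --plan '[0,0,0,0.005,0,0,0,0,0,0,0,0,0,0,0,0,0,0,0,0]'

```text
clock: 31.32
eef_pos: [0.4683, 0.0889, 0.0522]
orientation: [3.137, -0.001, 1.769]
ft_force: [7.3, 7.3, -7.0]
finger_gap: 0.123
finger_force: 60.4
```

```bash
python3 s.py
```

```text
31.325 [0.4683 0.0889 0.0522] yaw 101.34344352843779 0.12304867185709531 [ 7.2557  7.27   -7.0155] T [ 1.4524 -1.4688  0.5684]
```

carry_out --plan '[0,0,0,0.002,0,0,0,0,0,0,0,0,0,0,0,0,0,0,0,0]'

```text
clock: 31.95
eef_pos: [0.4683, 0.0889, 0.0522]
orientation: [3.137, -0.001, 1.766]
ft_force: [6.6, 6.9, -6.9]
finger_gap: 0.122
finger_force: 60.4
```

```bash
python3 s.py
```

```text
31.95 [0.4683 0.0889 0.0522] yaw 101.16877519817068 0.12169116541680118 [ 6.6202  6.8953 -6.8504] T [ 1.458  -1.4188  0.5684]
```

carry_out --plan '[0,0,0,-0.01,0,0,0,-0.01,0,0,0,0,0,0,0,0,0,0,0,0]'

```text
clock: 32.58
eef_pos: [0.4683, 0.0889, 0.0522]
orientation: [3.137, -0.001, 1.796]
ft_force: [7.1, 8.5, -6.6]
finger_gap: 0.124
finger_force: 60.0
```

```bash
python3 s.py
```

```text
32.575 [0.4683 0.0889 0.0522] yaw 102.89947208505137 0.12411070333210772 [ 7.1082  8.49   -6.6172] T [ 1.5175 -1.4291  0.1921]
```

carry_out --plan '[0,0,0,0,0,0,0,0,0,0,0,0,0,0,0,0,0,0,0,0]' --fingers -0.3

```text
clock: 33.2
eef_pos: [0.4657, 0.0871, 0.0519]
orientation: [-3.141, 0.0, 1.796]
ft_force: [0.2, -0.0, 0.4]
finger_gap: 0.346
finger_force: 0.0
```

carry_out --plan '[0,0,-0.05,0,0,0,-0.1,0,0,0,-0.15,0,0,0,-0.15,0,0,0,-0.15,0]'

```text
clock: 33.83
eef_pos: [0.4653, 0.087, 0.2038]
orientation: [-3.142, -0.0, 1.796]
ft_force: [1.2, 0.5, 0.8]
finger_gap: 0.352
finger_force: 0.0
```

carry_out --plan '[0,0.15,0,0,0,0.15,0,0,0,0.15,0,0,0,0,0,0,0,0,0,0]'

```text
clock: 34.45
eef_pos: [0.5743, 0.112, 0.2021]
orientation: [-3.141, 0.0, 1.796]
ft_force: [-0.2, -0.5, -0.6]
finger_gap: 0.351
finger_force: 0.0
```

```bash
python3 s.py
python3 - <<'E'
from h import *
I,D=bot.grab_frame("side"); J,_=bot.grab_frame("top")
a=cv2.resize(I[215:315,200:310],(440,400),interpolation=cv2.INTER_CUBIC); b=cv2.resize(J[150:250,200:290],(360,400),interpolation=cv2.INTER_CUBIC)
cv2.imwrite("pics/f.png",np.hstack([a,b]))
E
```

```text
34.45 [0.5743 0.112  0.2021] yaw 102.91624320253202 0.3505217654212161 [-0.1874 -0.5189 -0.6258] T [-0.0291  0.051   0.0057]
```

View pics/f.png

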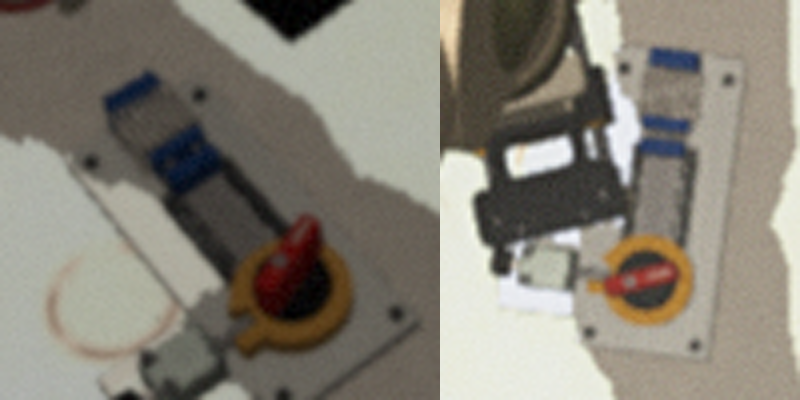

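The picture shows the heatsink clamped between both jaws (left view, around (155,125)). The plunger sits in the notch against the tooth at (240,340), and the gripper is clear.

```bash
python3 -c "
from plant import bot
print(bot.job_done())"
```

```text
the job is handed in; nothing more can be done
None
```

I handed the job in at about 34 s, and the hand-in gave no verdict: the last picture shows the heatsink clamped, fins jaw to jaw, and the plunger in the notch; I held the cam on its stop at about 15 N (estimated from wrist torque), let go, and touched none of the other loose things.

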